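Load the battery pack and slide the charging tray home under the desk riser

ROBOT

A 6-joint arm with a two-finger parallel gripper is mounted at the origin on the work surface. World frame = base frame: x ahead of the robot, y to its left, z up, the work surface at z = 0. Lengths are in mm, angles in rad, forces in N, time in s.
With the tool pointing down it reaches from about 275 to 725 mm from the base axis. Payload 15.9 kg.
Tool frame: the origin (TCP) lies at the very end of the fingers, on their centre line; the grasp point (between the pads) lies 19 mm behind it; z points along the fingers, y is the line along which they close (so a half turn about z gives the same grasp; the last joint's range is limited). The gripper opens to 85 mm and grips with 20 to 120 N. Pads are 22 mm wide; open, the fingers measure 114 mm over their backs; the gripper's body (76 mm by 85 mm) begins 54 mm behind the grasp point. The pads swing forward as they close: fully open they stand 13 mm farther back than shut.
Start: joints at [-1.315, 0.213, -0.034, 1.323, 0, 1.571], TCP at [126.504, -483.717, 200.906] pointing down, gripper open.
Joint ranges: [-2.98, 2.98], [-0.74, 1.72], [-1.14, 1.35], [-2.1, 2.04], [-1.57, 1.44], [-3.14, 3.14]. Speed limits (rad/s): [1.89, 1.89, 2.39, 2.57, 3.14, 3.14].

INTERFACE

Orientations are given as [roll, pitch, yaw] about the fixed x, y, z axes, in that order (R = Rz(yaw) Ry(pitch) Rx(roll)).
In Python, from workcell import robot gives the robot as it stands. The module is installed in compiled form; this text tells all that it offers.
- The arm moves only by the tool apply_moves, never from a script. Its argument "motion" is a list of rows, each an object of numbers: "rx", "ry", "rz": the turn, a rotation vector about the world's x, y, z in degrees; "dx", "dy", "dz": the shift along the world's x, y, z in cm; "claw": the finger opening in cm, from 0 to 8.54. In form: [{"rx": .., "ry": .., "rz": .., "dx": .., "dy": .., "dz": .., "claw": ..}, ...]. A call has 1 to 20 rows; each row is the pose to reach, as a shift and turn from the pose commanded when the call began; what a row does not reach only later rows make up. A row lasts 1/8 s, in which the tool goes at most 62.5 mm and 10.7 degrees, less where a joint would pass 70% of its speed; a pose out of reach is approached as far as the arm can. A call with a gripper value outside its range is refused whole. The fingers move at their own pace and stop on an object; the grip force is fixed at half the most. Time passes only in rows, so rows that repeat a pose let the fingers close. It gives the time, the measured TCP pose, the force, the opening and the grip force at its end, in the units of the state.
- robot.read_state(): the state, without advancing time (a new reading comes with each control period).
- robot.camera(name): name is "scene" or "top" or "wrist"; returns a dict with "img" (400x640x3 uint8, blue, green, red), "fov_y" (degrees; the focal length in pixels is half the picture's height over the tangent of half this angle, whatever the lens; pixels are square), "cx", "cy" (the principal point, pixels), "T" (4x4, takes a point from camera to world coordinates); the wrist camera has in their place "tool_from_camera" (4x4, takes a point from camera to tool coordinates, whose origin is the TCP and whose axes are the flange's). Camera axes: x right, y down, z forward; pixel columns grow to the right and rows downward; lengths in mm; the calibration is good to about 2 mm. A picture is of the moment at which its call begins: read the wrist's pose just before it. There is no depth.
- robot.close_job(): hands the job in; it is judged then, once.
The state is a dict: "time": time; "joints": joint angles; "qvel": joint speeds; "tau": joint torques, N m; "tcp_pos": TCP position; "ee_rot": TCP orientation; "ft_force": force on the tool from outside, world axes, zero at the start; "ft_torque": the same for the moment, N m; "opening": finger opening in mm; "finger_force": force on a finger pad.
Only numpy, scipy, OpenCV 4.12 (cv2) and the standard library are available. Lean on these libraries where they do the work, as an engineer would, in place of code of your own. Each camera call takes 0.05 s, during which the arm holds its last target. There are 200 camera calls.

TASK

Lay the black battery pack flat in the low charging tray, then slide the tray under the desk riser, between its two runners, until it is fully home and bears firmly against the stop hidden at the back, pressing the sprung contact pin right in. Feel for the stop and do not ram it, let neither tray nor pack touch the underside of the board, and leave the other things on the desk where they are.

Things in the scene. Friction and masses are not known exactly. Their poses are not given: they have to be found in the camera images.
- pack: Loose battery pack, a black plastic block lying flat, 90 long (its x) x 44 wide (y) x 36 mm high, about 0.24 kg. Origin: centre of its underside; z up. It stands on the table to the left or the right of the tray.
- tray: Loose low charging tray of grey plastic, open on top, 150 (its x) x 140 (y) mm, walls 4 mm thick and 18 mm high, inner floor 4 mm above the table, about 0.55 kg. Origin: centre of its underside; x points to its rear edge, which goes into the riser first; z up. Loaded, it slides on the table with some 3 to 8 N of friction, more if pressed down. An arm with a grip fin runs forward (-x) from its front wall.
- tray_grip (a point): Top centre of the tray's grip fin, 46 mm above the table, 145 mm in front (-x) of the tray's origin. The fin is an upright plate 30 mm long (tray x), 16 mm thick (tray y), from 14 to 46 mm above the table, standing on a handle arm 14 mm wide, 14 mm high and 85 mm long. It is still at least 70 mm in front of the riser when the tray is home.
- riser: Fixed low wooden desk riser, 420 wide (its y) x 210 deep (x), closed at sides and back, open in front. Origin: on the table, straight below the middle of the board's front edge; x points into the riser, z up. When home, the tray lies in line with it on its centre line, origin 40 to 75 mm behind the front edge. More than 20 N from the tray on the stop, pin or runners is too much.
- bay_mouth (a point): Point on the table 10 mm behind the riser's front edge, on its centre line (axes as the riser), where two straight aluminium runners begin: 22 mm high, parallel to riser x, 150 mm apart inside, so that the tray has 5 mm to spare on each side. Ahead of them the runners flare outward, to about 16 mm in front of the edge.
- board: The riser's fixed top board, 210 x 420 x 18 mm, its underside 55 mm and its top 73 mm above the table. Same origin and axes as the riser. The pack lying in the tray passes under it with 15 mm to spare.
- contact (a joint): Travel in m of a sprung brass pin standing 10 mm out of the face of a hidden rigid stop block (90 mm wide, 26 mm high) at the back of the bay: 0 out, 0.010 pushed level with the face (tray home, its rear wall flat on the face). The face may be 115 to 150 mm behind the riser's front edge, different every time; only touch tells. The pin takes under 2 N; the tray's friction then holds it in.
- tape: Bystander: amber roll of packing tape lying flat, 100 mm across, 48 mm high, on the other side of the tray from the pack. Origin: centre of its underside.
- stapler: Bystander: black stapler, 130 x 34 x 45 mm, far to the right. Origin: centre of its underside.
- cutter: Bystander: grey carton cutter, 150 x 22 x 19 mm, far to the left. Origin: centre of its underside.
- labels: Bystander: small roll of white labels on the table right of the tray, 50 mm across, 40 mm high. Origin: centre of its underside.
- glue: Bystander: white glue bottle on the table left of the tray, 44 mm across, 110 mm high. Origin: centre of its underside.
Not all that is in view belongs to the job. Leave any pink or red look-alike of the pack alone.

How it is judged (in metres and radians):
On the way, in this order (a step that is already met when the one before it is completed fails the run):
1. the pack lies flat in the tray, the tray still out in front of the riser (x of pack in the frame of tray between -0.035 and 0.035 m and y of pack in the frame of tray between -0.05 and 0.05 m and z of pack in the frame of tray between 0.002 and 0.009 m and angle between pack's own z axis and vertical below 0.12 rad and x of tray in the frame of riser below -0.03 m), for 0.2 s.
2. the tray, loaded, bears on the hidden stop with over 2.5 N, the contact pin pushed in at least 8 of its 10 mm (x of pack in the frame of tray between -0.035 and 0.035 m and y of pack in the frame of tray between -0.05 and 0.05 m and z of pack in the frame of tray between 0.002 and 0.009 m and angle between pack's own z axis and vertical below 0.12 rad and value of joint contact above 0.008 m and contact force between tray and riser above 2.5 N), for 0.1 s.
At the end, for the whole second after the job is handed in: The tray is at rest on the table under the riser, in line with it within 0.08 rad, with the contact pin still pushed in by at least 8 of its 10 mm, and the pack is at rest, flat on the tray's floor inside its walls (x of pack in the frame of tray between -0.035 and 0.035 m and y of pack in the frame of tray between -0.05 and 0.05 m and z of pack in the frame of tray between 0.002 and 0.009 m and angle between pack's own z axis and vertical below 0.12 rad and value of joint contact above 0.008 m and x of tray in the frame of riser above 0.036 m and angle between the x axis of tray and the x axis of riser, either way round below 0.08 rad and angle between tray's own z axis and vertical below 0.05 rad and linear speed of each of tray, pack below 0.01 m/s); the robot touches nothing.
It fails at once if the tray pushes on the riser, its runners, stop or pin with more than 20 N (contact force between tray and riser above 20 N).
It fails at once if the tray or the pack touches the riser's board (over 0.5 N) (contact force between any of tray, pack and board above 0.5 N).
It fails at once if a bystander is moved more than 30 mm (distance of any of tape, stapler, cutter, labels, glue from where it was at the start of the episode above 0.03 m).
It also fails if it takes over 69 s, if anything falls off the work surface, if the arm or the gripper's body presses on something with over 40 N, if the wrist force passes 120 N, or if a joint passes its speed limit or range.

## Working session

There is one attempt and no reset: what is moved stays moved. The work goes in short steps, Python scripts to look and compute and a tool call to move; the robot and the scene stay as the last step left them, time stands still between calls to the robot, and variables do not carry over. Pictures are saved under pics/ and viewed, at most 10 in all, crops included, and the job is handed in when it is done.

Besides the shell and the picture viewer there is one more tool, called after "Emit:" as name(argument=value, ...) on one line, values as JSON. apply_moves: Moves the arm, as the interface text tells. Its arguments: {"type":"object","properties":{"motion":{"type":"array"}},"required":["motion"]}

```bash
mkdir -p pics; cat > h.py <<'E'
import numpy as np, cv2, pickle
from workcell import robot
def snap(n,f):
    s=robot.read_state(); c=robot.camera(n); cv2.imwrite('pics/'+f+'.png',c['img'])
    c['state']=s; pickle.dump(c,open('pics/'+f+'.pkl','wb')); return c
def ray(c,u,v,z):
    f=c['img'].shape[0]/2/np.tan(np.radians(c['fov_y'])/2)
    d=np.array([(u-c['cx'])/f,(v-c['cy'])/f,1.])
    T=np.array(c['T']); d=T[:3,:3]@d; o=T[:3,3]
    return o+d*(z-o[2])/d[2]
def load(f): return pickle.load(open('pics/'+f+'.pkl','rb'))
E
python3 - <<'E'
from h import *
for n in('top','scene'):
    c=snap(n,n+'0'); print(n,c['fov_y'],c['cx'],c['cy'],np.round(c['T'],3).tolist())
a=cv2.imread('pics/top0.png'); cv2.imwrite('pics/top0b.png',cv2.resize(a,(800,500),interpolation=cv2.INTER_CUBIC))
print(robot.read_state())
E
```

```text
top 57.16226524779651 326.9026241080119 195.1553863085872 [[0.006, -0.986, 0.165, 375.386], [-1.0, -0.009, -0.022, 4.275], [0.023, -0.165, -0.986, 1143.218], [0.0, 0.0, 0.0, 1.0]]
scene 51.58197514484277 318.5784686506829 205.5945433201169 [[0.343, 0.725, -0.597, 1258.84], [0.939, -0.272, 0.209, -256.403], [-0.011, -0.632, -0.775, 962.726], [0.0, 0.0, 0.0, 1.0]]
{'time': 0.1, 'joints': array([-1.31500471e+00,  2.13319558e-01, -3.49941498e-02,  1.32348625e+00,
       -3.14899004e-05,  1.57077267e+00]), 'qvel': array([-3.15570426e-03, -3.36559580e-05,  2.78165224e-03, -3.57739507e-04,
       -5.21688655e-04,  8.25384698e-04]), 'tau': array([ 3.27483947e-03, -6.87245965e+01,  4.87805700e+01,  1.22236193e-02,
        2.53385942e-04,  3.30720326e-06]), 'tcp_pos': array([ 126.41071899, -483.41162711,  200.46022951]), 'ee_rot': array([-3.14058903e+00,  3.14661391e-05,  2.55815310e-01]), 'ft_force': array([-0.26620059, -0.69196861,  0.66485186]), 'ft_torque': array([ 0.05243012,  0.01452045, -0.0120245 ]), 'finger_force': 0.0, 'opening': 85.25813887102947}
```

View pics/top0.png

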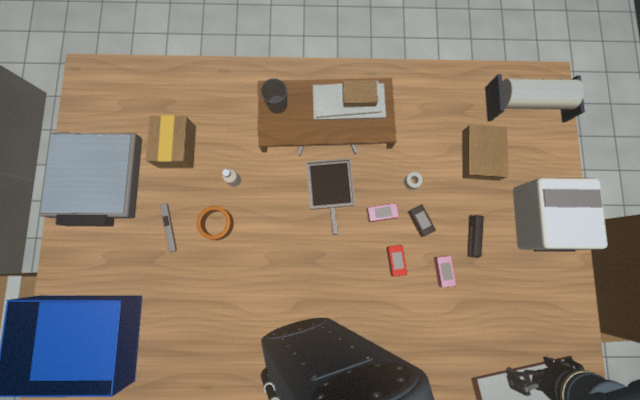

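View pics/scene0.png

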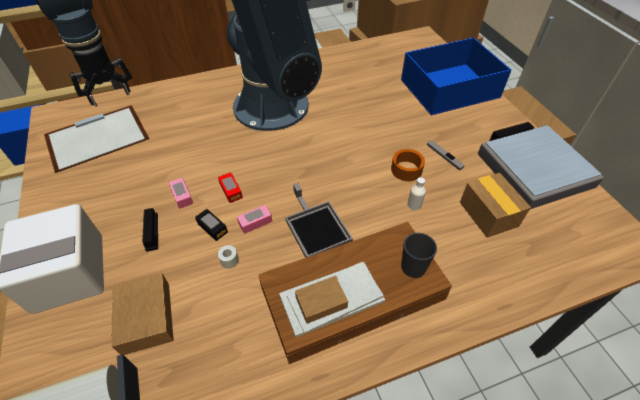

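The top view shows the black pack at (421,220), the tray at (330,184) with its fin at (334,228), and the riser front edge near y=147. I'll enlarge this area.

```bash
python3 - <<'E'
from h import *
a=cv2.imread('pics/top0.png')[130:250,250:440]
cv2.imwrite('pics/c1.png',cv2.resize(a,None,fx=4.2,fy=4.2,interpolation=cv2.INTER_CUBIC))
E
```

```text
(no output)
```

View pics/c1.png

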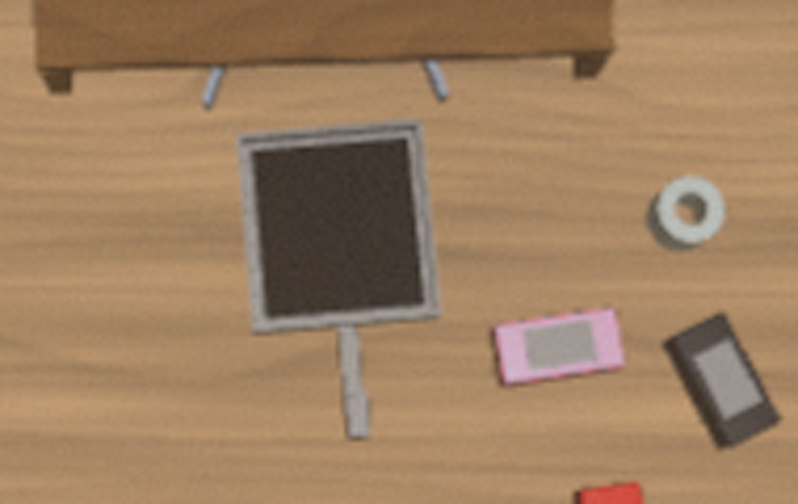

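```bash
python3 - <<'E'
from h import *
c=load('top0')
P=lambda x,y,z: ray(c,250+(x+.5)/4.2-.5,130+(y+.5)/4.2-.5,z)[:2]
def show(n,pts,z):
    q=np.array([P(*p,z) for p in pts]); print(n,np.round(q,1).tolist(),'mean',np.round(q.mean(0),1),'sides',np.round(np.linalg.norm(q-np.roll(q,-1,0),axis=1),1)); return q
q=show('tray',[(238,135),(420,122),(440,316),(255,333)],18)
d=(q[0]+q[1]-q[2]-q[3]); print('yaw',np.arctan2(d[1],d[0])); 
d=(q[0]+q[3]-q[1]-q[2]); print('yaw2',np.arctan2(-d[0],d[1]))
show('fin',[(347,394),(367,392),(370,437),(349,438)],46)
q=show('pack',[(678,345),(722,315),(778,415),(732,447)],36)
d=(q[0]+q[1]-q[2]-q[3]); print('yaw',np.arctan2(d[1],d[0]))
q=show('riser',[(38,68),(612,50)],73); d=q[0]-q[1]; print('yaw',np.arctan2(-d[0],d[1]))
show('flare',[(207,106),(443,98)],22)
show('flarebase',[(222,67),(430,62)],22)
E
```

```text
tray [[669.9, 45.2], [681.6, -91.7], [534.1, -105.7], [520.3, 30.5]] mean [601.5 -30.4] sides [137.4 148.2 137.  150.3]
yaw 0.09657286073848344
yaw2 0.09293587025715791
fin [[473.4, -36.2], [475.0, -50.5], [443.0, -52.6], [442.2, -37.7]] mean [458.4 -44.3] sides [14.3 32.  14.9 31.3]
pack [[511.8, -277.1], [534.1, -310.1], [461.5, -348.1], [438.3, -313.8]] mean [ 486.4 -312.3] sides [39.8 81.9 41.4 82.2]
yaw 0.47226406494352197
riser [[703.3, 187.2], [722.0, -226.6]] mean [712.7 -19.7] sides [414.2 414.2]
yaw 0.04523133282609173
flare [[691.0, 68.6], [699.3, -108.8]] mean [695.1 -20.1] sides [177.6 177.6]
flarebase [[721.4, 57.9], [727.3, -99.1]] mean [724.4 -20.6] sides [157.1 157.1]
```

The crop shows the tray rim corners at (238,135), (420,122), (440,316) and (255,333), the fin at (358,415), the pack centred near (727,382), and the riser edge from (38,68) to (612,50). Tray and fin sizes and offsets match the spec, but the pack came out at 82 mm long against 90. I'll hover over the pack and check it with the wrist camera.

Emit:
apply_moves(motion=[{"dx": 9, "dy": 4.3, "rz": 4, "claw": 7}, {"dx": 18, "dy": 8.5, "rz": 8, "claw": 7}, {"dx": 27, "dy": 13, "rz": 12, "claw": 7}, {"dx": 36, "dy": 17.1, "dz": -2, "rz": 12.3, "claw": 7}, {"dx": 36, "dy": 17.1, "dz": -4, "rz": 12.3, "claw": 7}, {"dx": 36, "dy": 17.1, "dz": -4, "rz": 12.3, "claw": 7}, {"dx": 36, "dy": 17.1, "dz": -4, "rz": 12.3, "claw": 7}, {"dx": 36, "dy": 17.1, "dz": -4, "rz": 12.3, "claw": 7}, {"dx": 36, "dy": 17.1, "dz": -4, "rz": 12.3, "claw": 7}])

```text
$.motion[0]: bad value
```

```bash
python3 - <<'E'
from h import *
c=snap('wrist','w1'); s=c['state']; print(s['tcp_pos'],s['ee_rot'],s['time'],np.round(c['tool_from_camera'],3).tolist())
E
```

```text
[ 126.41071899 -483.41162711  200.46022951] [-3.14058903e+00  3.14661391e-05  2.55815310e-01] 0.1 [[-0.0, -0.961, -0.278, 69.997], [1.0, -0.0, -0.001, 0.218], [0.0, -0.278, 0.961, -171.681], [0.0, 0.0, 0.0, 1.0]]
```

View pics/w1.png

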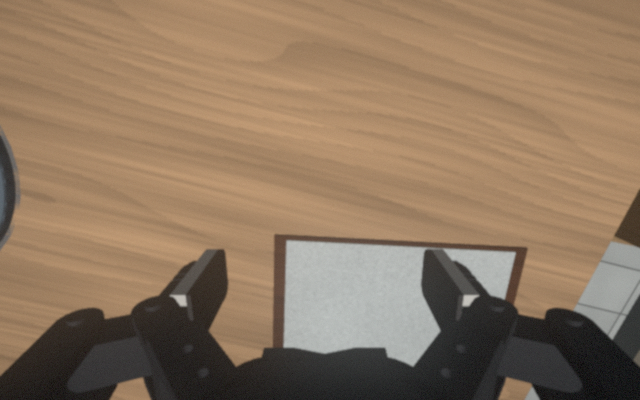

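The move was refused because rows need every key, so this view is still from the start pose and only shows the clipboard below the fingers. I'll resend complete rows.

Emit:
apply_moves(motion=[{"rx": 0, "ry": 0, "rz": 4, "dx": 9, "dy": 4.3, "dz": 0, "claw": 7}, {"rx": 0, "ry": 0, "rz": 8, "dx": 18, "dy": 8.5, "dz": 0, "claw": 7}, {"rx": 0, "ry": 0, "rz": 12, "dx": 27, "dy": 13, "dz": 0, "claw": 7}, {"rx": 0, "ry": 0, "rz": 12.3, "dx": 36, "dy": 17.1, "dz": -2, "claw": 7}, {"rx": 0, "ry": 0, "rz": 12.3, "dx": 36, "dy": 17.1, "dz": -4, "claw": 7}, {"rx": 0, "ry": 0, "rz": 12.3, "dx": 36, "dy": 17.1, "dz": -4, "claw": 7}, {"rx": 0, "ry": 0, "rz": 12.3, "dx": 36, "dy": 17.1, "dz": -4, "claw": 7}, {"rx": 0, "ry": 0, "rz": 12.3, "dx": 36, "dy": 17.1, "dz": -4, "claw": 7}, {"rx": 0, "ry": 0, "rz": 12.3, "dx": 36, "dy": 17.1, "dz": -4, "claw": 7}, {"rx": 0, "ry": 0, "rz": 12.3, "dx": 36, "dy": 17.1, "dz": -4, "claw": 7}])

```text
time: 1.4
tcp_pos: [485.8, -313.4, 161.3]
ee_rot: [3.141, -0.0, 0.469]
ft_force: [0.3, -0.3, -0.7]
opening: 70.0
finger_force: 0.0
```

```bash
python3 - <<'E'
from h import *
c=snap('wrist','w2'); s=c['state']; print(s['tcp_pos'],s['ee_rot'],s['time'],s['ft_force'])
E
```

```text
[ 485.76588306 -313.44645654  161.34269731] [ 3.14111416e+00 -1.18276110e-04  4.69179546e-01] 1.4 [ 0.25287671 -0.293163   -0.69206237]
```

View pics/w2.png

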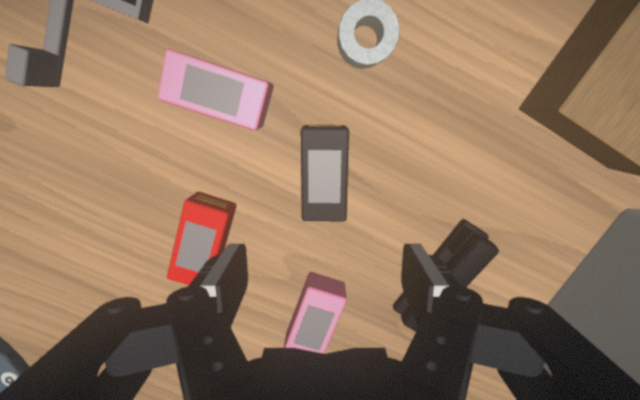

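```bash
cat >> h.py <<'E'
from scipy.spatial.transform import Rotation as R
def wT(c):
    s=c['state']; T=np.eye(4); T[:3,:3]=R.from_euler('xyz',s['ee_rot']).as_matrix(); T[:3,3]=s['tcp_pos']
    c['T']=T@np.array(c['tool_from_camera']); return c
E
python3 - <<'E'
from h import *
c=wT(load('w2')); print(c['fov_y'],c['T'][:3,3])
q=np.array([ray(c,u,v,36)[:2] for u,v in[(302,133),(349,133),(347,221),(303,221)]])
print(q,q.mean(0),np.linalg.norm(q-np.roll(q,-1,0),axis=1)); d=q[0]+q[1]-q[2]-q[3]; print(np.arctan2(d[1],d[0]))
for v in (126,):print(ray(c,325,v,36))
g=ray(c,325,20,0)
a=c['img'];cv2.imwrite('pics/c2.png',cv2.resize(a[110:240,270:380],None,fx=4.5,fy=4.5,interpolation=cv2.INTER_CUBIC))
E
```

```text
62.46680492493014 [ 548.14334975 -281.79870768  333.03191186]
[[ 513.80077959 -277.17518279]
 [ 532.68482408 -314.46039338]
 [ 458.23686327 -351.972238  ]
 [ 439.16478348 -314.3109584 ]] [ 485.97181261 -314.47969314] [41.79466552 83.36448498 42.21511824 83.3642474 ]
0.4642143330644609
[ 528.49097465 -292.65599377   36.        ]
```

View pics/c2.png

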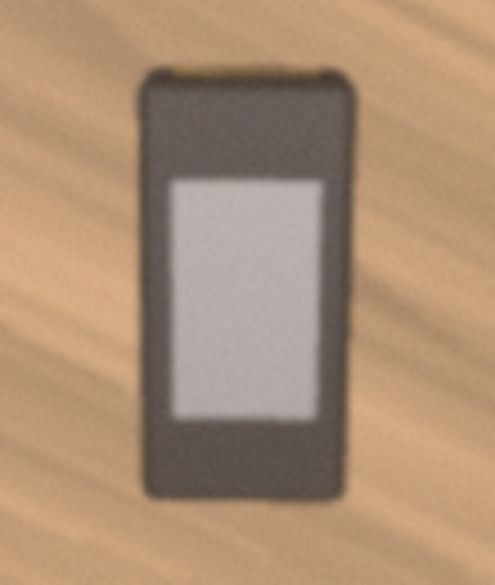

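Emit:
apply_moves(motion=[{"rx": 0, "ry": 0, "rz": 0, "dx": 0.3, "dy": 0, "dz": -4, "claw": 7}, {"rx": 0, "ry": 0, "rz": 0, "dx": 0.3, "dy": 0, "dz": -8, "claw": 7}, {"rx": 0, "ry": 0, "rz": 0, "dx": 0.3, "dy": 0, "dz": -12, "claw": 7}, {"rx": 0, "ry": 0, "rz": 0, "dx": 0.3, "dy": 0, "dz": -14, "claw": 7}, {"rx": 0, "ry": 0, "rz": 0, "dx": 0.3, "dy": 0, "dz": -15.3, "claw": 7}, {"rx": 0, "ry": 0, "rz": 0, "dx": 0.3, "dy": 0, "dz": -15.3, "claw": 7}, {"rx": 0, "ry": 0, "rz": 0, "dx": 0.3, "dy": 0, "dz": -15.3, "claw": 3}, {"rx": 0, "ry": 0, "rz": 0, "dx": 0.3, "dy": 0, "dz": -15.3, "claw": 3}, {"rx": 0, "ry": 0, "rz": 0, "dx": 0.3, "dy": 0, "dz": -15.3, "claw": 3}, {"rx": 0, "ry": 0, "rz": 0, "dx": 0.3, "dy": 0, "dz": -15.3, "claw": 3}, {"rx": 0, "ry": 0, "rz": 0, "dx": 0.3, "dy": 0, "dz": -15.3, "claw": 3}, {"rx": 0, "ry": 0, "rz": 0, "dx": 0.3, "dy": 0, "dz": -15.3, "claw": 3}])

```text
time: 2.95
tcp_pos: [489.5, -312.7, 7.9]
ee_rot: [-3.142, -0.0, 0.47]
ft_force: [-0.6, 0.2, 0.9]
opening: 29.8
finger_force: 0.0
```

The opening reached 29.8 mm with no force, so the pack isn't between the pads. Looking again.

```bash
python3 - <<'E'
from h import *
a=snap('wrist','w3')['img'];b=snap('top','t3')['img']
b=cv2.resize(b[170:270,360:520],(640,400),interpolation=cv2.INTER_CUBIC)
m=np.vstack([a,b]);cv2.imwrite('pics/m3.png',cv2.resize(m,(480,600),interpolation=cv2.INTER_AREA))
E
```

```text
(no output)
```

View pics/m3.png

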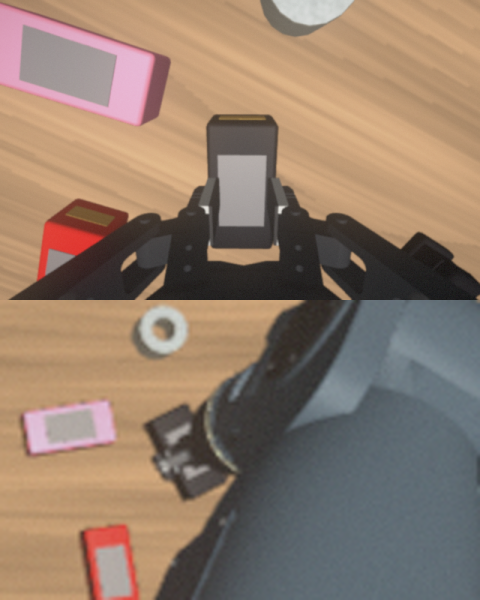

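```bash
python3 - <<'E'
from h import *
def proj(c,p):
    f=200/np.tan(np.radians(c['fov_y'])/2); q=np.linalg.inv(c['T'])@np.append(p,1); return np.round([c['cx']+f*q[0]/q[2],c['cy']+f*q[1]/q[2]])
c=wT(load('w3')); s=c['state']; print(s['opening'],s['finger_force'],s['tcp_pos'])
Rm=R.from_euler('xyz',s['ee_rot']).as_matrix()
for t in [(0,15,0),(0,-15,0),(0,22,0),(0,-22,0),(0,15,-19),(0,-15,-19),(0,22,-19),(0,-22,-19)]: print(t,proj(c,s['tcp_pos']+Rm@np.array(t)))
ax=np.array([np.cos(.466),np.sin(.466),0]);ay=np.array([-ax[1],ax[0],0])
for z in(36,0):
  for a,b in((45,22),(45,-22),(-45,-22),(-45,22)): print(z,a,b,proj(c,np.array([488.6,-313.2,z])+a*ax+b*ay))
cv2.imwrite('pics/c3.png',cv2.resize(c['img'][130:350,210:440],None,fx=2.7,fy=2.7,interpolation=cv2.INTER_CUBIC))
E
```

```text
29.8239612651659 0.0 [ 489.49197605 -312.69726219    7.9003427 ]
(0, 15, 0) [351. 230.]
(0, -15, 0) [297. 230.]
(0, 22, 0) [364. 230.]
(0, -22, 0) [285. 230.]
(0, 15, -19) [354. 244.]
(0, -15, -19) [294. 244.]
(0, 22, -19) [368. 244.]
(0, -22, -19) [280. 244.]
36 45 22 [275. 161.]
36 45 -22 [375. 161.]
36 -45 -22 [367. 334.]
36 -45 22 [281. 333.]
0 45 22 [284. 149.]
0 45 -22 [365. 149.]
0 -45 -22 [359. 294.]
0 -45 22 [289. 294.]
```

View pics/c3.png

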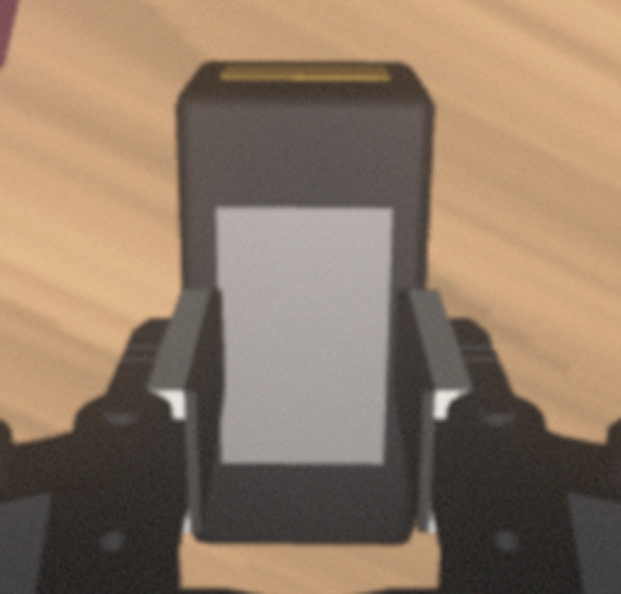

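The crop shows the pad tips at about (215,290) and (412,290), drawn over the pack's top face. Working back from those pixels, the tips sit about 30 mm behind the reported TCP, so the fingers closed just above the pack. That fits the zero force. I'll reopen and go lower in stages, watching the force.

Emit:
apply_moves(motion=[{"rx": 0, "ry": 0, "rz": 0, "dx": 0, "dy": 0, "dz": 0, "claw": 7}, {"rx": 0, "ry": 0, "rz": 0, "dx": 0, "dy": 0, "dz": 0, "claw": 7}, {"rx": 0, "ry": 0, "rz": 0, "dx": 0, "dy": 0, "dz": 0, "claw": 7}, {"rx": 0, "ry": 0, "rz": 0, "dx": 0, "dy": 0, "dz": 0, "claw": 7}, {"rx": 0, "ry": 0, "rz": 0, "dx": 0, "dy": 0, "dz": -0.3, "claw": 7}, {"rx": 0, "ry": 0, "rz": 0, "dx": 0, "dy": 0, "dz": -0.6, "claw": 7}, {"rx": 0, "ry": 0, "rz": 0, "dx": 0, "dy": 0, "dz": -0.9, "claw": 7}, {"rx": 0, "ry": 0, "rz": 0, "dx": 0, "dy": 0, "dz": -1.2, "claw": 7}, {"rx": 0, "ry": 0, "rz": 0, "dx": 0, "dy": 0, "dz": -1.5, "claw": 7}, {"rx": 0, "ry": 0, "rz": 0, "dx": 0, "dy": 0, "dz": -1.5, "claw": 7}])

```text
time: 4.3
tcp_pos: [489.3, -312.6, -7.4]
ee_rot: [-3.141, 0.0, 0.47]
ft_force: [-0.7, 0.7, -0.5]
opening: 69.4
finger_force: 0.0
```

No contact at a reported z of -7, which confirms the offset. Going further down.

Emit:
apply_moves(motion=[{"rx": 0, "ry": 0, "rz": 0, "dx": 0, "dy": 0, "dz": -0.3, "claw": 7}, {"rx": 0, "ry": 0, "rz": 0, "dx": 0, "dy": 0, "dz": -0.6, "claw": 7}, {"rx": 0, "ry": 0, "rz": 0, "dx": 0, "dy": 0, "dz": -0.9, "claw": 7}, {"rx": 0, "ry": 0, "rz": 0, "dx": 0, "dy": 0, "dz": -1.2, "claw": 7}, {"rx": 0, "ry": 0, "rz": 0, "dx": 0, "dy": 0, "dz": -1.2, "claw": 7}])

```text
time: 4.92
tcp_pos: [489.3, -312.6, -19.4]
ee_rot: [-3.141, 0.0, 0.47]
ft_force: [0.5, 0.3, 0.1]
opening: 69.9
finger_force: 0.0
```

Emit:
apply_moves(motion=[{"rx": 0, "ry": 0, "rz": 0, "dx": 0, "dy": 0, "dz": 0, "claw": 5}, {"rx": 0, "ry": 0, "rz": 0, "dx": 0, "dy": 0, "dz": 0, "claw": 3}, {"rx": 0, "ry": 0, "rz": 0, "dx": 0, "dy": 0, "dz": 0, "claw": 3}, {"rx": 0, "ry": 0, "rz": 0, "dx": 0, "dy": 0, "dz": 0, "claw": 3}, {"rx": 0, "ry": 0, "rz": 0, "dx": 0, "dy": 0, "dz": 0, "claw": 3}, {"rx": 0, "ry": 0, "rz": 0, "dx": 0, "dy": 0, "dz": 0, "claw": 3}])

```text
time: 5.68
tcp_pos: [489.7, -312.9, -18.7]
ee_rot: [3.141, -0.0, 0.47]
ft_force: [-1.1, -0.1, 5.9]
opening: 42.9
finger_force: 62.0
```

Emit:
apply_moves(motion=[{"rx": 0, "ry": 0, "rz": 0, "dx": 0, "dy": 0, "dz": 2, "claw": 3}, {"rx": 0, "ry": 0, "rz": 0, "dx": 0, "dy": 0, "dz": 5, "claw": 3}, {"rx": 0, "ry": 0, "rz": 0, "dx": 0, "dy": 0, "dz": 8, "claw": 3}, {"rx": 0, "ry": 0, "rz": -4, "dx": 2, "dy": 5, "dz": 8, "claw": 3}, {"rx": 0, "ry": 0, "rz": -8, "dx": 4, "dy": 10, "dz": 8, "claw": 3}, {"rx": 0, "ry": 0, "rz": -12, "dx": 6, "dy": 15, "dz": 8, "claw": 3}, {"rx": 0, "ry": 0, "rz": -16, "dx": 8, "dy": 20, "dz": 8, "claw": 3}, {"rx": 0, "ry": 0, "rz": -20, "dx": 10, "dy": 25, "dz": 8, "claw": 3}, {"rx": 0, "ry": 0, "rz": -21.5, "dx": 11.2, "dy": 28.2, "dz": 8, "claw": 3}, {"rx": 0, "ry": 0, "rz": -21.5, "dx": 11.2, "dy": 28.2, "dz": 8, "claw": 3}, {"rx": 0, "ry": 0, "rz": -21.5, "dx": 11.2, "dy": 28.2, "dz": 8, "claw": 3}, {"rx": 0, "ry": 0, "rz": -21.5, "dx": 11.2, "dy": 28.2, "dz": 8, "claw": 3}])

```text
time: 7.18
tcp_pos: [601.1, -31.7, 60.9]
ee_rot: [3.141, 0.0, 0.094]
ft_force: [0.5, 0.4, -1.5]
opening: 42.9
finger_force: 61.9
```

```bash
python3 - <<'E'
from h import *
a=snap('wrist','w4')['img'];b=snap('scene','s4')['img']
b=cv2.resize(b[150:290,200:424],(640,400),interpolation=cv2.INTER_CUBIC)
m=np.vstack([a,b]);cv2.imwrite('pics/m4.png',cv2.resize(m,(480,600),interpolation=cv2.INTER_AREA))
E
```

```text
(no output)
```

View pics/m4.png

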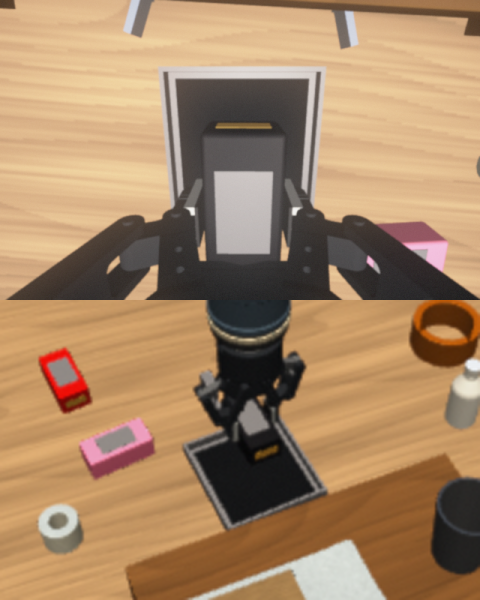

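The pack is held level over the tray. The tray's rear rim corners are at (213,91) and (433,91) in the full image, and the flare tips near (172,45) and (462,62). I'll check the tray position from these.

```bash
python3 - <<'E'
from h import *
c=wT(load('w4')); print(c['state']['tcp_pos'])
for u,v,z in((213,91,18),(433,91,18),(415,245,18),(172,45,22),(462,62,22),(204*4/3,134*4/3,90+0),(284*4/3,134*4/3,90)): print(np.round(ray(c,u,v,z),1))
E
```

```text
[601.14782941 -31.73777968  60.86416995]
[669.5  43.8  18. ]
[682.2 -92.1  18. ]
[578.3 -98.7  18. ]
[693.1  66.5  22. ]
[ 699.9 -105.    22. ]
[635.1  -5.5  90. ]
[639.6 -52.6  90. ]
```

Emit:
apply_moves(motion=[{"rx": 0, "ry": 0, "rz": 0, "dx": 0, "dy": 0.1, "dz": -2.5, "claw": 3}, {"rx": 0, "ry": 0, "rz": 0, "dx": 0, "dy": 0.1, "dz": -5, "claw": 3}, {"rx": 0, "ry": 0, "rz": 0, "dx": 0, "dy": 0.1, "dz": -6.5, "claw": 3}, {"rx": 0, "ry": 0, "rz": 0, "dx": 0, "dy": 0.1, "dz": -7.2, "claw": 3}, {"rx": 0, "ry": 0, "rz": 0, "dx": 0, "dy": 0.1, "dz": -7.4, "claw": 3}, {"rx": 0, "ry": 0, "rz": 0, "dx": 0, "dy": 0.1, "dz": -7.5, "claw": 3}, {"rx": 0, "ry": 0, "rz": 0, "dx": 0, "dy": 0.1, "dz": -7.5, "claw": 3}])

```text
time: 8.15
tcp_pos: [601.9, -29.7, -13.6]
ee_rot: [3.141, -0.001, 0.095]
ft_force: [0.1, 0.8, -1.8]
opening: 42.9
finger_force: 61.8
```

Emit:
apply_moves(motion=[{"rx": 0, "ry": 0, "rz": 0, "dx": 0, "dy": 0, "dz": -0.1, "claw": 3}, {"rx": 0, "ry": 0, "rz": 0, "dx": 0, "dy": 0, "dz": -0.1, "claw": 5}, {"rx": 0, "ry": 0, "rz": 0, "dx": 0, "dy": 0, "dz": -0.1, "claw": 6}, {"rx": 0, "ry": 0, "rz": 0, "dx": 0, "dy": 0, "dz": -0.1, "claw": 6}, {"rx": 0, "ry": 0, "rz": 0, "dx": 0, "dy": 0, "dz": -0.1, "claw": 6}, {"rx": 0, "ry": 0, "rz": 0, "dx": 0, "dy": 0, "dz": 1, "claw": 6}, {"rx": 0, "ry": 0, "rz": 0, "dx": 0, "dy": 0, "dz": 4, "claw": 6}, {"rx": 0, "ry": 0, "rz": 0, "dx": 0, "dy": 0, "dz": 8, "claw": 6}, {"rx": 0, "ry": 0, "rz": 0, "dx": -4, "dy": -0.4, "dz": 10, "claw": 5}, {"rx": 0, "ry": 0, "rz": 0, "dx": -9, "dy": -0.9, "dz": 10, "claw": 5}, {"rx": 0, "ry": 0, "rz": 0, "dx": -14.3, "dy": -1.4, "dz": 10, "claw": 5}, {"rx": 0, "ry": 0, "rz": 0, "dx": -14.3, "dy": -1.4, "dz": 10, "claw": 5}, {"rx": 0, "ry": 0, "rz": 0, "dx": -14.3, "dy": -1.4, "dz": 10, "claw": 5}])

```text
time: 9.78
tcp_pos: [459.5, -43.8, 86.9]
ee_rot: [3.141, -0.002, 0.095]
ft_force: [-0.3, 0.9, 0.5]
opening: 49.9
finger_force: 0.0
```

```bash
python3 - <<'E'
from h import *
c=snap('wrist','w5'); print(c['state']['tcp_pos']); cv2.imwrite('pics/w5b.png',cv2.resize(c['img'],(800,500),interpolation=cv2.INTER_CUBIC))
E
```

```text
[459.49612699 -43.79801476  86.88077482]
```

View pics/w5b.png

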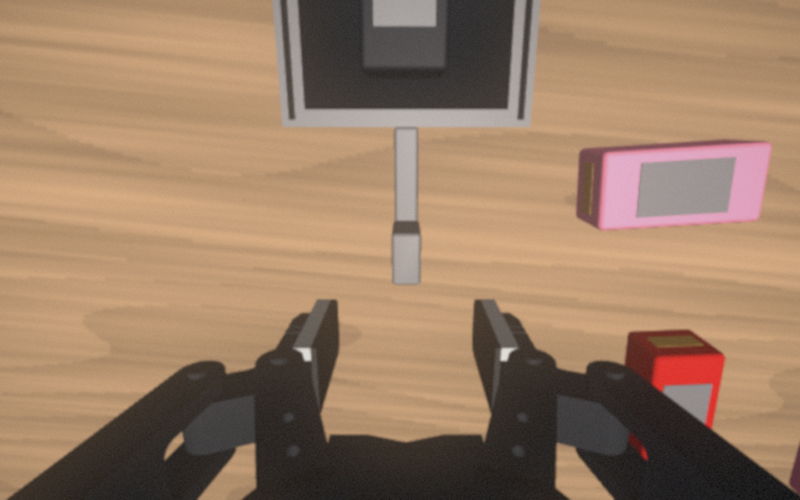

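The pack lies flat in the tray with its near end at (405,70). The fin top runs from (393,233) to (420,284) in this view. I'll compute the fin and pack positions; I have no picture views left.

```bash
python3 - <<'E'
from h import *
c=wT(load('w5'))
for u,v,z in((393,234,46),(419,234,46),(420,284,46),(393,284,46),(283,126,18),(531,126,18),(363,70,4),(445,70,4),(363,70,40),(445,70,40)): print(np.round(ray(c,u/1.25,v/1.25,z),1))
E
```

```text
[472.8 -36.2  46. ]
[474.1 -50.   46. ]
[445.8 -53.5  46. ]
[444.4 -38.7  46. ]
[522.   30.9  18. ]
[ 535.2 -107.8   18. ]
[556.9 -10.4   4. ]
[561.4 -57.2   4. ]
[553.  -14.3  40. ]
[556.8 -54.4  40. ]
```

Emit:
apply_moves(motion=[{"rx": 0, "ry": 0, "rz": 0, "dx": 0, "dy": -0.1, "dz": -3, "claw": 5}, {"rx": 0, "ry": 0, "rz": 0, "dx": 0, "dy": -0.1, "dz": -6, "claw": 5}, {"rx": 0, "ry": 0, "rz": 0, "dx": 0, "dy": -0.1, "dz": -8, "claw": 5}, {"rx": 0, "ry": 0, "rz": 0, "dx": 0, "dy": -0.1, "dz": -9.2, "claw": 5}, {"rx": 0, "ry": 0, "rz": 0, "dx": 0, "dy": -0.1, "dz": -9.6, "claw": 5}, {"rx": 0, "ry": 0, "rz": 0, "dx": 0, "dy": -0.1, "dz": -9.6, "claw": 3}, {"rx": 0, "ry": 0, "rz": 0, "dx": 0, "dy": -0.1, "dz": -9.6, "claw": 1}, {"rx": 0, "ry": 0, "rz": 0, "dx": 0, "dy": -0.1, "dz": -9.6, "claw": 1}, {"rx": 0, "ry": 0, "rz": 0, "dx": 0, "dy": -0.1, "dz": -9.6, "claw": 1}, {"rx": 0, "ry": 0, "rz": 0, "dx": 0, "dy": -0.1, "dz": -9.6, "claw": 1}, {"rx": 0, "ry": 0, "rz": 0, "dx": 0, "dy": -0.1, "dz": -9.6, "claw": 1}])

```text
time: 11.2
tcp_pos: [459.2, -44.8, -9.3]
ee_rot: [3.141, -0.001, 0.095]
ft_force: [-2.6, 0.6, 5.3]
opening: 14.9
finger_force: 60.3
```

Gripped at 14.9 mm. I'll align the tray with the riser axis (yaw 0.045, shift about +13.7 mm at the fin).

Emit:
apply_moves(motion=[{"rx": 0, "ry": 0, "rz": -0.5, "dx": 0, "dy": 0.25, "dz": 0.05, "claw": 1}, {"rx": 0, "ry": 0, "rz": -1, "dx": 0, "dy": 0.5, "dz": 0.05, "claw": 1}, {"rx": 0, "ry": 0, "rz": -1.5, "dx": 0, "dy": 0.75, "dz": 0.05, "claw": 1}, {"rx": 0, "ry": 0, "rz": -2, "dx": 0, "dy": 1, "dz": 0.05, "claw": 1}, {"rx": 0, "ry": 0, "rz": -2.5, "dx": 0, "dy": 1.2, "dz": 0.05, "claw": 1}, {"rx": 0, "ry": 0, "rz": -2.9, "dx": 0, "dy": 1.37, "dz": 0.05, "claw": 1}, {"rx": 0, "ry": 0, "rz": -2.9, "dx": 0, "dy": 1.37, "dz": 0.05, "claw": 1}])

```text
time: 12.08
tcp_pos: [458.7, -31.5, -9.3]
ee_rot: [3.14, -0.0, 0.043]
ft_force: [-1.4, -5.8, 3.7]
opening: 15.0
finger_force: 60.3
```

```bash
python3 - <<'E'
from h import *
c=snap('top','t6'); s=robot.read_state(); print(s['ft_torque'],s['ft_force'])
# grey rim -> fit rect: bright, unsaturated pixels near tray
hsv=cv2.cvtColor(c['img'],cv2.COLOR_BGR2HSV)[140:225,290:375]
m=((hsv[...,1]<60)&(hsv[...,2]>90)).astype(np.uint8)
n,l,st,ce=cv2.connectedComponentsWithStats(m)
for i in range(1,n):
    if st[i,4]>15:
        p=np.argwhere(l==i)[:,::-1].astype(np.float32)
        b=cv2.boxPoints(cv2.minAreaRect(p))+[290,140]
        print(st[i],[np.round(ray(c,*q,18)[:2],1).tolist() for q in b])
E
```

```text
[-1.04893309  0.18955301 -0.68489459] [-1.62727256 -5.26540183  4.26210296]
[61  4  6 10 30] [[729.5, -95.3], [732.6, -104.0], [702.0, -113.6], [698.9, -105.0]]
[ 8  6  5 10 28] [[693.5, 74.3], [723.1, 65.3], [720.6, 57.7], [691.0, 66.6]]
[  12   19   73   66 3229] [[678.7, 58.9], [681.4, -169.1], [475.1, -165.8], [473.5, 55.4]]
[33 34 12  5 56] [[631.0, -7.7], [631.3, -42.3], [618.5, -42.3], [618.1, -7.8]]
```

```bash
python3 - <<'E'
from h import *
c=load('t6')
hsv=cv2.cvtColor(c['img'],cv2.COLOR_BGR2HSV); sat=cv2.GaussianBlur(hsv[...,1],(3,3),0).astype(float)
C=[]
for v in range(168,188,2):
    r=sat[v]; k=np.where(r[295:365]<75)[0]+295
    L,Rr=k.min(),k.max()
    a,b=ray(c,L-.5,v,18)[:2],ray(c,Rr+.5,v,18)[:2]; C.append((a+b)/2); print(v,L,Rr,np.round(a,1),np.round(b,1),np.round((a+b)/2,1))
T=[]
for u in range(310,350,4):
    k=np.where(sat[152:175,u]<75)[0]+152; T.append(ray(c,u,k.min()-.5,18)[:2])
T=np.array(T);print('rear',np.round(T.mean(0),1),'yaw',-np.polyfit(T[:,1],T[:,0],1)[0])
E
```

```text
168 306 351 [649.7  47.4] [651.3 -97.4] [650.5 -25. ]
170 306 351 [643.2  47.3] [644.8 -97.4] [644.  -25.1]
172 306 351 [636.8  47.2] [638.4 -97.4] [637.6 -25.1]
174 306 351 [630.4  47.1] [631.9 -97.3] [631.1 -25.1]
176 306 351 [624.  47.] [625.5 -97.3] [624.7 -25.2]
178 306 364 [617.6  46.9] [ 619.5 -138.2] [618.5 -45.6]
180 306 364 [611.2  46.8] [ 613.1 -138.1] [612.1 -45.6]
182 305 364 [604.8  49.8] [ 606.7 -138. ] [605.7 -44.1]
184 305 364 [598.4  49.7] [ 600.3 -137.9] [599.4 -44.1]
186 305 364 [592.1  49.6] [ 593.9 -137.9] [593.  -44.1]
rear [679.7 -23.2] yaw 0.047601847722833934
```

Tray yaw (0.048) and lateral position agree with the riser line to within about 2 mm. Advancing into the runners in two calls.

Emit:
apply_moves(motion=[{"rx": 0, "ry": 0, "rz": 0, "dx": 0.6, "dy": 0.1, "dz": 0.03, "claw": 1}, {"rx": 0, "ry": 0, "rz": 0, "dx": 1.2, "dy": 0.15, "dz": 0.03, "claw": 1}, {"rx": 0, "ry": 0, "rz": 0, "dx": 1.8, "dy": 0.18, "dz": 0.03, "claw": 1}, {"rx": 0, "ry": 0, "rz": 0, "dx": 2.4, "dy": 0.21, "dz": 0.03, "claw": 1}, {"rx": 0, "ry": 0, "rz": 0, "dx": 3.0, "dy": 0.24, "dz": 0.03, "claw": 1}, {"rx": 0, "ry": 0, "rz": 0, "dx": 3.6, "dy": 0.27, "dz": 0.03, "claw": 1}, {"rx": 0, "ry": 0, "rz": 0, "dx": 4.2, "dy": 0.3, "dz": 0.03, "claw": 1}, {"rx": 0, "ry": 0, "rz": 0, "dx": 4.8, "dy": 0.33, "dz": 0.03, "claw": 1}, {"rx": 0, "ry": 0, "rz": 0, "dx": 5.4, "dy": 0.36, "dz": 0.03, "claw": 1}, {"rx": 0, "ry": 0, "rz": 0, "dx": 6.0, "dy": 0.38, "dz": 0.03, "claw": 1}])

```text
time: 13.38
tcp_pos: [516.7, -27.0, -9.3]
ee_rot: [-3.141, 0.003, 0.044]
ft_force: [-15.1, 0.0, 14.5]
opening: 14.9
finger_force: 61.5
```

Emit:
apply_moves(motion=[{"rx": 0, "ry": 0, "rz": 0, "dx": 0, "dy": 0, "dz": 0.05, "claw": 1}, {"rx": 0, "ry": 0, "rz": 0, "dx": 0, "dy": 0, "dz": 0.05, "claw": 1}])

```text
time: 13.62
tcp_pos: [517.9, -27.0, -9.1]
ee_rot: [-3.141, 0.001, 0.045]
ft_force: [-3.6, 0.6, -2.3]
opening: 14.9
finger_force: 59.0
```

```bash
python3 - <<'E'
from h import *
s=robot.read_state(); print(s['tcp_pos'],s['ft_force'],s['ft_torque'],s['ee_rot'])
E
```

```text
[517.91514204 -27.00272383  -9.05920282] [-3.59461687  0.58698785 -2.33119898] [0.06190523 0.58893862 0.03829238] [-3.14136652e+00  1.00019049e-03  4.45701830e-02]
```

Emit:
apply_moves(motion=[{"rx": 0, "ry": 0, "rz": 0, "dx": 0.6, "dy": 0.03, "dz": 0, "claw": 1}, {"rx": 0, "ry": 0, "rz": 0, "dx": 1.2, "dy": 0.06, "dz": 0, "claw": 1}, {"rx": 0, "ry": 0, "rz": 0, "dx": 1.8, "dy": 0.08, "dz": 0, "claw": 1}, {"rx": 0, "ry": 0, "rz": 0, "dx": 2.4, "dy": 0.11, "dz": 0, "claw": 1}, {"rx": 0, "ry": 0, "rz": 0, "dx": 3.0, "dy": 0.14, "dz": 0, "claw": 1}, {"rx": 0, "ry": 0, "rz": 0, "dx": 3.6, "dy": 0.16, "dz": 0, "claw": 1}, {"rx": 0, "ry": 0, "rz": 0, "dx": 4.2, "dy": 0.19, "dz": 0, "claw": 1}, {"rx": 0, "ry": 0, "rz": 0, "dx": 4.8, "dy": 0.22, "dz": 0, "claw": 1}, {"rx": 0, "ry": 0, "rz": 0, "dx": 5.4, "dy": 0.24, "dz": 0, "claw": 1}, {"rx": 0, "ry": 0, "rz": 0, "dx": 6.0, "dy": 0.27, "dz": 0, "claw": 1}])

```text
time: 14.88
tcp_pos: [578.9, -24.5, -8.8]
ee_rot: [-3.142, -0.0, 0.045]
ft_force: [-2.8, -0.5, -2.9]
opening: 15.0
finger_force: 59.0
```

Emit:
apply_moves(motion=[{"rx": 0, "ry": 0, "rz": 0, "dx": 0.3, "dy": 0.01, "dz": 0, "claw": 1}, {"rx": 0, "ry": 0, "rz": 0, "dx": 0.6, "dy": 0.03, "dz": 0, "claw": 1}, {"rx": 0, "ry": 0, "rz": 0, "dx": 0.9, "dy": 0.04, "dz": 0, "claw": 1}, {"rx": 0, "ry": 0, "rz": 0, "dx": 1.2, "dy": 0.05, "dz": 0, "claw": 1}, {"rx": 0, "ry": 0, "rz": 0, "dx": 1.4, "dy": 0.06, "dz": 0, "claw": 1}, {"rx": 0, "ry": 0, "rz": 0, "dx": 1.45, "dy": 0.06, "dz": 0, "claw": 1}, {"rx": 0, "ry": 0, "rz": 0, "dx": 1.5, "dy": 0.07, "dz": 0, "claw": 1}])

```text
time: 15.75
tcp_pos: [593.4, -23.8, -8.8]
ee_rot: [-3.142, 0.0, 0.045]
ft_force: [-3.6, 0.1, -2.6]
opening: 14.7
finger_force: 58.9
```

Emit:
apply_moves(motion=[{"rx": 0, "ry": 0, "rz": 0, "dx": 0.05, "dy": 0, "dz": 0, "claw": 1}, {"rx": 0, "ry": 0, "rz": 0, "dx": 0.1, "dy": 0, "dz": 0, "claw": 1}, {"rx": 0, "ry": 0, "rz": 0, "dx": 0.15, "dy": 0.01, "dz": 0, "claw": 1}, {"rx": 0, "ry": 0, "rz": 0, "dx": 0.2, "dy": 0.01, "dz": 0, "claw": 1}, {"rx": 0, "ry": 0, "rz": 0, "dx": 0.25, "dy": 0.01, "dz": 0, "claw": 1}])

```text
time: 16.38
tcp_pos: [596.0, -23.7, -8.8]
ee_rot: [-3.142, 0.0, 0.045]
ft_force: [-2.9, -0.6, -2.4]
opening: 14.7
finger_force: 59.0
```

Emit:
apply_moves(motion=[{"rx": 0, "ry": 0, "rz": 0, "dx": 0.05, "dy": 0, "dz": 0, "claw": 1}, {"rx": 0, "ry": 0, "rz": 0, "dx": 0.1, "dy": 0, "dz": 0, "claw": 1}, {"rx": 0, "ry": 0, "rz": 0, "dx": 0.15, "dy": 0.01, "dz": 0, "claw": 1}, {"rx": 0, "ry": 0, "rz": 0, "dx": 0.2, "dy": 0.01, "dz": 0, "claw": 1}, {"rx": 0, "ry": 0, "rz": 0, "dx": 0.25, "dy": 0.01, "dz": 0, "claw": 1}])

```text
time: 17.0
tcp_pos: [598.5, -23.6, -8.8]
ee_rot: [-3.142, 0.0, 0.045]
ft_force: [-2.8, -0.4, -3.7]
opening: 14.8
finger_force: 59.0
```

Emit:
apply_moves(motion=[{"rx": 0, "ry": 0, "rz": 0, "dx": 0.05, "dy": 0, "dz": 0, "claw": 1}, {"rx": 0, "ry": 0, "rz": 0, "dx": 0.1, "dy": 0, "dz": 0, "claw": 1}, {"rx": 0, "ry": 0, "rz": 0, "dx": 0.15, "dy": 0.01, "dz": 0, "claw": 1}, {"rx": 0, "ry": 0, "rz": 0, "dx": 0.2, "dy": 0.01, "dz": 0, "claw": 1}, {"rx": 0, "ry": 0, "rz": 0, "dx": 0.25, "dy": 0.01, "dz": 0, "claw": 1}])

```text
time: 17.62
tcp_pos: [601.0, -23.5, -8.8]
ee_rot: [-3.142, 0.0, 0.045]
ft_force: [-3.4, -0.2, -3.0]
opening: 14.6
finger_force: 59.0
```

Emit:
apply_moves(motion=[{"rx": 0, "ry": 0, "rz": 0, "dx": 0.05, "dy": 0, "dz": 0, "claw": 1}, {"rx": 0, "ry": 0, "rz": 0, "dx": 0.1, "dy": 0, "dz": 0, "claw": 1}, {"rx": 0, "ry": 0, "rz": 0, "dx": 0.15, "dy": 0.01, "dz": 0, "claw": 1}, {"rx": 0, "ry": 0, "rz": 0, "dx": 0.2, "dy": 0.01, "dz": 0, "claw": 1}])

```text
time: 18.12
tcp_pos: [603.0, -23.4, -8.8]
ee_rot: [-3.142, 0.0, 0.045]
ft_force: [-3.8, -0.1, -2.5]
opening: 14.9
finger_force: 59.0
```

Emit:
apply_moves(motion=[{"rx": 0, "ry": 0, "rz": 0, "dx": 0.05, "dy": 0, "dz": 0, "claw": 1}, {"rx": 0, "ry": 0, "rz": 0, "dx": 0.1, "dy": 0, "dz": 0, "claw": 1}])

```text
time: 18.38
tcp_pos: [604.0, -23.4, -8.8]
ee_rot: [3.142, 0.0, 0.045]
ft_force: [-3.8, 0.1, -3.1]
opening: 15.1
finger_force: 59.0
```

Emit:
apply_moves(motion=[{"rx": 0, "ry": 0, "rz": 0, "dx": 0.05, "dy": 0, "dz": 0, "claw": 1}, {"rx": 0, "ry": 0, "rz": 0, "dx": 0.1, "dy": 0, "dz": 0, "claw": 1}, {"rx": 0, "ry": 0, "rz": 0, "dx": 0.15, "dy": 0.01, "dz": 0, "claw": 1}])

```text
time: 18.75
tcp_pos: [605.5, -23.3, -8.8]
ee_rot: [3.142, 0.0, 0.045]
ft_force: [-3.2, -0.3, -2.8]
opening: 14.9
finger_force: 58.9
```

Emit:
apply_moves(motion=[{"rx": 0, "ry": 0, "rz": 0, "dx": 0.05, "dy": 0, "dz": 0, "claw": 1}, {"rx": 0, "ry": 0, "rz": 0, "dx": 0.1, "dy": 0, "dz": 0, "claw": 1}, {"rx": 0, "ry": 0, "rz": 0, "dx": 0.15, "dy": 0.01, "dz": 0, "claw": 1}])

```text
time: 19.12
tcp_pos: [607.1, -23.3, -8.8]
ee_rot: [3.142, -0.0, 0.045]
ft_force: [-4.0, -0.8, -3.0]
opening: 14.8
finger_force: 58.9
```

```bash
cat > f.py <<'E'
from h import *
F=[]
for i in range(8): robot.camera('wrist'); F.append(robot.read_state()['ft_force'])
F=np.array(F); s=robot.read_state(); print(np.round(F.mean(0),2),np.round(F.std(0),2),np.round(s['tcp_pos'],2),s['time'],np.round(s['ft_torque'],2))
E
python3 f.py
```

```text
[-2.43 -0.37 -3.12] [0.52 0.42 0.28] [607.14 -23.23  -8.74] 19.525 [-0.02  0.5  -0.05]
```

Emit:
apply_moves(motion=[{"rx": 0, "ry": 0, "rz": 0, "dx": 0.03, "dy": 0, "dz": 0, "claw": 1}, {"rx": 0, "ry": 0, "rz": 0, "dx": 0.06, "dy": 0, "dz": 0, "claw": 1}, {"rx": 0, "ry": 0, "rz": 0, "dx": 0.1, "dy": 0, "dz": 0, "claw": 1}])

```text
time: 19.9
tcp_pos: [607.9, -23.2, -8.8]
ee_rot: [-3.142, 0.0, 0.045]
ft_force: [-3.2, 0.4, -3.2]
opening: 14.9
finger_force: 59.0
```

```bash
python3 f.py
```

```text
[-2.82  0.07 -2.98] [0.39 0.42 0.44] [608.04 -23.18  -8.77] 20.3 [-0.    0.65  0.03]
```

Emit:
apply_moves(motion=[{"rx": 0, "ry": 0, "rz": 0, "dx": 0.05, "dy": 0, "dz": 0, "claw": 1}, {"rx": 0, "ry": 0, "rz": 0, "dx": 0.1, "dy": 0, "dz": 0, "claw": 1}, {"rx": 0, "ry": 0, "rz": 0, "dx": 0.15, "dy": 0.01, "dz": 0, "claw": 1}, {"rx": 0, "ry": 0, "rz": 0, "dx": 0.2, "dy": 0.01, "dz": 0, "claw": 1}])

```text
time: 20.8
tcp_pos: [610.1, -23.1, -8.8]
ee_rot: [-3.142, -0.0, 0.045]
ft_force: [-3.1, 0.0, -2.1]
opening: 15.0
finger_force: 59.0
```

```bash
python3 f.py
```

```text
[-2.8   0.12 -3.5 ] [0.62 0.43 0.65] [610.11 -23.11  -8.77] 21.2 [-0.05  0.48 -0.01]
```

Emit:
apply_moves(motion=[{"rx": 0, "ry": 0, "rz": 0, "dx": 0.05, "dy": 0, "dz": 0, "claw": 1}, {"rx": 0, "ry": 0, "rz": 0, "dx": 0.1, "dy": 0, "dz": 0, "claw": 1}, {"rx": 0, "ry": 0, "rz": 0, "dx": 0.15, "dy": 0.01, "dz": 0, "claw": 1}, {"rx": 0, "ry": 0, "rz": 0, "dx": 0.2, "dy": 0.01, "dz": 0, "claw": 1}])

```text
time: 21.7
tcp_pos: [612.0, -23.0, -8.8]
ee_rot: [-3.142, 0.0, 0.045]
ft_force: [-3.4, -0.3, -2.9]
opening: 14.9
finger_force: 59.0
```

```bash
python3 f.py
```

```text
[-2.42 -0.26 -3.07] [0.55 0.57 0.5 ] [612.12 -23.02  -8.76] 22.1 [ 0.01  0.49 -0.02]
```

Emit:
apply_moves(motion=[{"rx": 0, "ry": 0, "rz": 0, "dx": 0.05, "dy": 0, "dz": 0, "claw": 1}, {"rx": 0, "ry": 0, "rz": 0, "dx": 0.1, "dy": 0, "dz": 0, "claw": 1}, {"rx": 0, "ry": 0, "rz": 0, "dx": 0.15, "dy": 0.01, "dz": 0, "claw": 1}, {"rx": 0, "ry": 0, "rz": 0, "dx": 0.2, "dy": 0.01, "dz": 0, "claw": 1}])

```text
time: 22.6
tcp_pos: [614.1, -22.9, -8.8]
ee_rot: [3.142, -0.0, 0.045]
ft_force: [-3.9, -0.3, -2.8]
opening: 14.9
finger_force: 59.0
```

```bash
python3 f.py
```

```text
[-2.67 -0.4  -3.42] [0.5  0.34 0.48] [614.11 -22.94  -8.74] 23.0 [0.03 0.54 0.01]
```

Emit:
apply_moves(motion=[{"rx": 0, "ry": 0, "rz": 0, "dx": 0.05, "dy": 0, "dz": 0, "claw": 1}, {"rx": 0, "ry": 0, "rz": 0, "dx": 0.1, "dy": 0, "dz": 0, "claw": 1}, {"rx": 0, "ry": 0, "rz": 0, "dx": 0.15, "dy": 0.01, "dz": 0, "claw": 1}, {"rx": 0, "ry": 0, "rz": 0, "dx": 0.2, "dy": 0.01, "dz": 0, "claw": 1}])

```text
time: 23.5
tcp_pos: [616.0, -22.8, -8.8]
ee_rot: [-3.142, 0.0, 0.045]
ft_force: [-3.4, 0.4, -3.0]
opening: 14.9
finger_force: 59.0
```

```bash
python3 f.py
```

```text
[-2.59 -0.29 -2.85] [0.55 0.56 0.45] [616.11 -22.79  -8.76] 23.9 [-0.06  0.54 -0.02]
```

Emit:
apply_moves(motion=[{"rx": 0, "ry": 0, "rz": 0, "dx": 0.05, "dy": 0, "dz": 0, "claw": 1}, {"rx": 0, "ry": 0, "rz": 0, "dx": 0.1, "dy": 0, "dz": 0, "claw": 1}, {"rx": 0, "ry": 0, "rz": 0, "dx": 0.15, "dy": 0.01, "dz": 0, "claw": 1}, {"rx": 0, "ry": 0, "rz": 0, "dx": 0.2, "dy": 0.01, "dz": 0, "claw": 1}])

```text
time: 24.4
tcp_pos: [618.0, -22.7, -8.8]
ee_rot: [3.142, 0.0, 0.045]
ft_force: [-2.7, -0.4, -2.9]
opening: 14.8
finger_force: 59.0
```

```bash
python3 f.py
```

```text
[-2.74  0.04 -3.01] [0.37 0.45 0.44] [618.12 -22.72  -8.74] 24.8 [-0.01  0.55  0.04]
```

Emit:
apply_moves(motion=[{"rx": 0, "ry": 0, "rz": 0, "dx": 0.05, "dy": 0, "dz": 0, "claw": 1}, {"rx": 0, "ry": 0, "rz": 0, "dx": 0.1, "dy": 0, "dz": 0, "claw": 1}, {"rx": 0, "ry": 0, "rz": 0, "dx": 0.15, "dy": 0.01, "dz": 0, "claw": 1}, {"rx": 0, "ry": 0, "rz": 0, "dx": 0.2, "dy": 0.01, "dz": 0, "claw": 1}])

```text
time: 25.3
tcp_pos: [620.0, -22.6, -8.8]
ee_rot: [-3.142, 0.0, 0.045]
ft_force: [-3.6, -1.3, -3.5]
opening: 14.8
finger_force: 59.0
```

```bash
python3 f.py
```

```text
[-2.62 -0.29 -3.25] [0.48 0.51 0.31] [620.11 -22.62  -8.77] 25.7 [-0.04  0.55  0.02]
```

Emit:
apply_moves(motion=[{"rx": 0, "ry": 0, "rz": 0, "dx": 0.05, "dy": 0, "dz": 0, "claw": 1}, {"rx": 0, "ry": 0, "rz": 0, "dx": 0.1, "dy": 0, "dz": 0, "claw": 1}, {"rx": 0, "ry": 0, "rz": 0, "dx": 0.15, "dy": 0.01, "dz": 0, "claw": 1}, {"rx": 0, "ry": 0, "rz": 0, "dx": 0.2, "dy": 0.01, "dz": 0, "claw": 1}])

```text
time: 26.2
tcp_pos: [622.0, -22.5, -8.8]
ee_rot: [3.142, 0.0, 0.045]
ft_force: [-3.3, -0.1, -3.6]
opening: 14.8
finger_force: 59.0
```

```bash
python3 f.py
```

```text
[-2.27 -0.59 -3.06] [0.42 0.51 0.41] [622.11 -22.52  -8.77] 26.6 [-0.02  0.48  0.02]
```

Emit:
apply_moves(motion=[{"rx": 0, "ry": 0, "rz": 0, "dx": 0.05, "dy": 0, "dz": 0, "claw": 1}, {"rx": 0, "ry": 0, "rz": 0, "dx": 0.1, "dy": 0, "dz": 0, "claw": 1}, {"rx": 0, "ry": 0, "rz": 0, "dx": 0.15, "dy": 0.01, "dz": 0, "claw": 1}, {"rx": 0, "ry": 0, "rz": 0, "dx": 0.2, "dy": 0.01, "dz": 0, "claw": 1}])

```text
time: 27.1
tcp_pos: [624.0, -22.4, -8.8]
ee_rot: [3.142, 0.0, 0.045]
ft_force: [-4.5, -0.4, -3.2]
opening: 14.8
finger_force: 59.0
```

```bash
python3 f.py
```

```text
[-2.8   0.06 -3.33] [0.93 0.47 0.45] [624.12 -22.41  -8.73] 27.5 [-0.02  0.54  0.02]
```

Emit:
apply_moves(motion=[{"rx": 0, "ry": 0, "rz": 0, "dx": 0.05, "dy": 0, "dz": 0, "claw": 1}, {"rx": 0, "ry": 0, "rz": 0, "dx": 0.1, "dy": 0, "dz": 0, "claw": 1}, {"rx": 0, "ry": 0, "rz": 0, "dx": 0.15, "dy": 0.01, "dz": 0, "claw": 1}, {"rx": 0, "ry": 0, "rz": 0, "dx": 0.2, "dy": 0.01, "dz": 0, "claw": 1}])

```text
time: 28.0
tcp_pos: [626.1, -22.3, -8.8]
ee_rot: [3.142, -0.0, 0.045]
ft_force: [-2.9, -0.6, -2.1]
opening: 14.9
finger_force: 59.0
```

```bash
python3 f.py
```

```text
[-2.41 -0.19 -2.89] [0.63 0.24 0.52] [626.1  -22.32  -8.74] 28.4 [-0.03  0.51 -0.01]
```

Emit:
apply_moves(motion=[{"rx": 0, "ry": 0, "rz": 0, "dx": 0.05, "dy": 0, "dz": 0, "claw": 1}, {"rx": 0, "ry": 0, "rz": 0, "dx": 0.1, "dy": 0, "dz": 0, "claw": 1}, {"rx": 0, "ry": 0, "rz": 0, "dx": 0.15, "dy": 0.01, "dz": 0, "claw": 1}, {"rx": 0, "ry": 0, "rz": 0, "dx": 0.2, "dy": 0.01, "dz": 0, "claw": 1}])

```text
time: 28.9
tcp_pos: [628.0, -22.2, -8.8]
ee_rot: [3.142, 0.0, 0.045]
ft_force: [-2.9, -0.4, -3.0]
opening: 15.0
finger_force: 59.0
```

```bash
python3 f.py
```

```text
[-2.63 -0.51 -3.32] [0.55 0.51 0.46] [628.09 -22.21  -8.76] 29.3 [-0.02  0.51  0.  ]
```

Emit:
apply_moves(motion=[{"rx": 0, "ry": 0, "rz": 0, "dx": 0.05, "dy": 0, "dz": 0, "claw": 1}, {"rx": 0, "ry": 0, "rz": 0, "dx": 0.1, "dy": 0, "dz": 0, "claw": 1}, {"rx": 0, "ry": 0, "rz": 0, "dx": 0.15, "dy": 0.01, "dz": 0, "claw": 1}])

```text
time: 29.68
tcp_pos: [629.5, -22.1, -8.8]
ee_rot: [3.142, 0.0, 0.045]
ft_force: [-3.0, 0.0, -4.2]
opening: 14.8
finger_force: 59.0
```

```bash
python3 f.py
```

```text
[-2.82 -0.31 -3.16] [0.45 0.43 0.23] [629.59 -22.12  -8.76] 30.075 [-0.03  0.53 -0.07]
```

Emit:
apply_moves(motion=[{"rx": 0, "ry": 0, "rz": 0, "dx": 0.05, "dy": 0, "dz": 0, "claw": 1}, {"rx": 0, "ry": 0, "rz": 0, "dx": 0.1, "dy": 0, "dz": 0, "claw": 1}, {"rx": 0, "ry": 0, "rz": 0, "dx": 0.15, "dy": 0.01, "dz": 0, "claw": 1}])

```text
time: 30.45
tcp_pos: [631.0, -22.1, -8.8]
ee_rot: [3.142, 0.0, 0.045]
ft_force: [-4.1, 0.5, -2.7]
opening: 14.7
finger_force: 59.0
```

```bash
python3 f.py
```

```text
[-3.29 -0.5  -3.09] [0.39 0.26 0.59] [631.06 -22.02  -8.78] 30.85 [-0.02  0.65 -0.02]
```

Emit:
apply_moves(motion=[{"rx": 0, "ry": 0, "rz": 0, "dx": 0.05, "dy": 0, "dz": 0, "claw": 1}, {"rx": 0, "ry": 0, "rz": 0, "dx": 0.1, "dy": 0, "dz": 0, "claw": 1}, {"rx": 0, "ry": 0, "rz": 0, "dx": 0.15, "dy": 0.01, "dz": 0, "claw": 1}])

```text
time: 31.22
tcp_pos: [632.5, -21.9, -8.8]
ee_rot: [-3.142, 0.0, 0.045]
ft_force: [-3.4, -0.7, -3.5]
opening: 14.6
finger_force: 59.0
```

```bash
python3 f.py
```

```text
[-3.22 -0.43 -3.16] [0.76 0.48 0.48] [632.58 -21.93  -8.76] 31.625 [-0.1   0.68 -0.02]
```

Force and y-moment have stepped up (-2.6 to -3.25 N, 0.52 to 0.67 Nm), so the pin touched at about x=630. The stop should be near 640.

Emit:
apply_moves(motion=[{"rx": 0, "ry": 0, "rz": 0, "dx": 0.05, "dy": 0, "dz": 0, "claw": 1}, {"rx": 0, "ry": 0, "rz": 0, "dx": 0.1, "dy": 0, "dz": 0, "claw": 1}, {"rx": 0, "ry": 0, "rz": 0, "dx": 0.15, "dy": 0.01, "dz": 0, "claw": 1}, {"rx": 0, "ry": 0, "rz": 0, "dx": 0.2, "dy": 0.01, "dz": 0, "claw": 1}])

```text
time: 32.12
tcp_pos: [634.5, -21.8, -8.8]
ee_rot: [-3.142, 0.0, 0.045]
ft_force: [-4.9, -1.2, -3.1]
opening: 15.1
finger_force: 59.0
```

```bash
python3 f.py
```

```text
[-3.04 -0.18 -3.14] [0.63 0.56 0.42] [634.57 -21.8   -8.77] 32.525 [-0.04  0.63 -0.02]
```

Emit:
apply_moves(motion=[{"rx": 0, "ry": 0, "rz": 0, "dx": 0.03, "dy": 0, "dz": 0, "claw": 1}, {"rx": 0, "ry": 0, "rz": 0, "dx": 0.06, "dy": 0, "dz": 0, "claw": 1}, {"rx": 0, "ry": 0, "rz": 0, "dx": 0.09, "dy": 0, "dz": 0, "claw": 1}, {"rx": 0, "ry": 0, "rz": 0, "dx": 0.12, "dy": 0.01, "dz": 0, "claw": 1}])

```text
time: 33.02
tcp_pos: [635.7, -21.8, -8.8]
ee_rot: [3.142, 0.0, 0.045]
ft_force: [-4.2, 0.1, -3.0]
opening: 15.0
finger_force: 59.0
```

```bash
python3 f.py
```

```text
[-3.76 -0.52 -2.96] [0.44 0.42 0.23] [635.73 -21.73  -8.8 ] 33.425 [-0.09  0.81 -0.05]
```

Emit:
apply_moves(motion=[{"rx": 0, "ry": 0, "rz": 0, "dx": 0.04, "dy": 0, "dz": 0, "claw": 1}, {"rx": 0, "ry": 0, "rz": 0, "dx": 0.08, "dy": 0, "dz": 0, "claw": 1}, {"rx": 0, "ry": 0, "rz": 0, "dx": 0.12, "dy": 0, "dz": 0, "claw": 1}, {"rx": 0, "ry": 0, "rz": 0, "dx": 0.16, "dy": 0.01, "dz": 0, "claw": 1}, {"rx": 0, "ry": 0, "rz": 0, "dx": 0.2, "dy": 0.01, "dz": 0, "claw": 1}])

```text
time: 34.05
tcp_pos: [637.7, -21.6, -8.8]
ee_rot: [-3.142, 0.0, 0.045]
ft_force: [-4.7, -0.3, -2.9]
opening: 14.9
finger_force: 59.0
```

```bash
python3 f.py
```

```text
[-3.66 -0.47 -2.86] [0.58 0.37 0.32] [637.77 -21.62  -8.76] 34.45 [-0.01  0.69 -0.03]
```

Emit:
apply_moves(motion=[{"rx": 0, "ry": 0, "rz": 0, "dx": 0.02, "dy": 0, "dz": 0, "claw": 1}, {"rx": 0, "ry": 0, "rz": 0, "dx": 0.04, "dy": 0, "dz": 0, "claw": 1}, {"rx": 0, "ry": 0, "rz": 0, "dx": 0.06, "dy": 0, "dz": 0, "claw": 1}, {"rx": 0, "ry": 0, "rz": 0, "dx": 0.08, "dy": 0, "dz": 0, "claw": 1}, {"rx": 0, "ry": 0, "rz": 0, "dx": 0.1, "dy": 0, "dz": 0, "claw": 1}])

```text
time: 35.08
tcp_pos: [638.7, -21.6, -8.8]
ee_rot: [-3.142, 0.0, 0.045]
ft_force: [-4.6, -0.2, -2.3]
opening: 15.1
finger_force: 59.0
```

Emit:
apply_moves(motion=[{"rx": 0, "ry": 0, "rz": 0, "dx": 0.02, "dy": 0, "dz": 0, "claw": 1}, {"rx": 0, "ry": 0, "rz": 0, "dx": 0.04, "dy": 0, "dz": 0, "claw": 1}])

```text
time: 35.33
tcp_pos: [639.1, -21.6, -8.8]
ee_rot: [-3.142, 0.0, 0.045]
ft_force: [-3.4, -0.2, -3.1]
opening: 14.3
finger_force: 59.0
```

Now 0.3 mm per call.

Emit:
apply_moves(motion=[{"rx": 0, "ry": 0, "rz": 0, "dx": 0.01, "dy": 0, "dz": 0, "claw": 1}, {"rx": 0, "ry": 0, "rz": 0, "dx": 0.02, "dy": 0, "dz": 0, "claw": 1}, {"rx": 0, "ry": 0, "rz": 0, "dx": 0.03, "dy": 0, "dz": 0, "claw": 1}])

```text
time: 35.7
tcp_pos: [639.4, -21.6, -8.8]
ee_rot: [3.142, -0.0, 0.045]
ft_force: [-4.0, -0.2, -2.3]
opening: 15.0
finger_force: 59.0
```

Emit:
apply_moves(motion=[{"rx": 0, "ry": 0, "rz": 0, "dx": 0.01, "dy": 0, "dz": 0, "claw": 1}, {"rx": 0, "ry": 0, "rz": 0, "dx": 0.02, "dy": 0, "dz": 0, "claw": 1}, {"rx": 0, "ry": 0, "rz": 0, "dx": 0.03, "dy": 0, "dz": 0, "claw": 1}])

```text
time: 36.08
tcp_pos: [639.7, -21.6, -8.8]
ee_rot: [-3.142, 0.0, 0.045]
ft_force: [-4.5, 0.2, -2.6]
opening: 15.0
finger_force: 59.0
```

Emit:
apply_moves(motion=[{"rx": 0, "ry": 0, "rz": 0, "dx": 0.01, "dy": 0, "dz": 0, "claw": 1}, {"rx": 0, "ry": 0, "rz": 0, "dx": 0.02, "dy": 0, "dz": 0, "claw": 1}, {"rx": 0, "ry": 0, "rz": 0, "dx": 0.03, "dy": 0, "dz": 0, "claw": 1}])

```text
time: 36.45
tcp_pos: [640.0, -21.6, -8.8]
ee_rot: [-3.142, 0.0, 0.045]
ft_force: [-5.0, -0.6, -2.4]
opening: 14.5
finger_force: 59.0
```

Emit:
apply_moves(motion=[{"rx": 0, "ry": 0, "rz": 0, "dx": 0.01, "dy": 0, "dz": 0, "claw": 1}, {"rx": 0, "ry": 0, "rz": 0, "dx": 0.02, "dy": 0, "dz": 0, "claw": 1}, {"rx": 0, "ry": 0, "rz": 0, "dx": 0.03, "dy": 0, "dz": 0, "claw": 1}])

```text
time: 36.83
tcp_pos: [640.0, -21.6, -8.9]
ee_rot: [-3.142, 0.001, 0.045]
ft_force: [-6.0, -0.5, -2.8]
opening: 14.8
finger_force: 59.0
```

Emit:
apply_moves(motion=[{"rx": 0, "ry": 0, "rz": 0, "dx": 0.01, "dy": 0, "dz": 0, "claw": 1}, {"rx": 0, "ry": 0, "rz": 0, "dx": 0.02, "dy": 0, "dz": 0, "claw": 1}])

```text
time: 37.08
tcp_pos: [640.0, -21.6, -8.9]
ee_rot: [-3.142, 0.001, 0.045]
ft_force: [-7.5, 0.4, -2.3]
opening: 14.8
finger_force: 59.1
```

```bash
python3 f.py
```

```text
[-7.27  0.08 -2.02] [0.39 0.56 0.69] [639.97 -21.6   -8.98] 37.475 [-0.    1.37 -0.04]
```

Emit:
apply_moves(motion=[{"rx": 0, "ry": 0, "rz": 0, "dx": 0.01, "dy": 0, "dz": 0, "claw": 1}, {"rx": 0, "ry": 0, "rz": 0, "dx": 0.02, "dy": 0, "dz": 0, "claw": 1}, {"rx": 0, "ry": 0, "rz": 0, "dx": 0.03, "dy": 0, "dz": 0, "claw": 1}])

```text
time: 37.85
tcp_pos: [640.0, -21.6, -9.1]
ee_rot: [-3.141, 0.001, 0.045]
ft_force: [-8.7, 0.0, -1.4]
opening: 14.6
finger_force: 59.2
```

```bash
python3 f.py
```

```text
[-9.19  0.49 -1.33] [0.9  0.48 0.38] [639.95 -21.58  -9.06] 38.25 [ 0.01  1.69 -0.06]
```

Emit:
apply_moves(motion=[{"rx": 0, "ry": 0, "rz": 0, "dx": 0.01, "dy": 0, "dz": 0, "claw": 1}, {"rx": 0, "ry": 0, "rz": 0, "dx": 0.02, "dy": 0, "dz": 0, "claw": 1}, {"rx": 0, "ry": 0, "rz": 0, "dx": 0.03, "dy": 0, "dz": 0, "claw": 1}, {"rx": 0, "ry": 0, "rz": 0, "dx": 0.03, "dy": 0, "dz": 0, "claw": 1}, {"rx": 0, "ry": 0, "rz": 0, "dx": 0.03, "dy": 0, "dz": 0, "claw": 1}, {"rx": 0, "ry": 0, "rz": 0, "dx": 0.03, "dy": 0, "dz": 0, "claw": 1}])

```text
time: 39.0
tcp_pos: [639.9, -21.6, -9.2]
ee_rot: [-3.141, 0.002, 0.045]
ft_force: [-10.8, 0.5, -0.6]
opening: 15.0
finger_force: 59.2
```

Emit:
apply_moves(motion=[{"rx": 0, "ry": 0, "rz": 0, "dx": 0, "dy": 0, "dz": 0, "claw": 2.5}, {"rx": 0, "ry": 0, "rz": 0, "dx": 0, "dy": 0, "dz": 0, "claw": 5}, {"rx": 0, "ry": 0, "rz": 0, "dx": 0, "dy": 0, "dz": 0, "claw": 5}, {"rx": 0, "ry": 0, "rz": 0, "dx": 0, "dy": 0, "dz": 0, "claw": 5}, {"rx": 0, "ry": 0, "rz": 0, "dx": 0, "dy": 0, "dz": 2, "claw": 5}, {"rx": 0, "ry": 0, "rz": 0, "dx": 0, "dy": 0, "dz": 5, "claw": 5}, {"rx": 0, "ry": 0, "rz": 0, "dx": 0, "dy": 0, "dz": 9, "claw": 5}, {"rx": 0, "ry": 0, "rz": 0, "dx": -4, "dy": 0, "dz": 12, "claw": 5}, {"rx": 0, "ry": 0, "rz": 0, "dx": -10, "dy": 0, "dz": 14, "claw": 5}, {"rx": 0, "ry": 0, "rz": 0, "dx": -16, "dy": 0, "dz": 14, "claw": 5}, {"rx": 0, "ry": 0, "rz": 0, "dx": -16, "dy": 0, "dz": 14, "claw": 5}, {"rx": 0, "ry": 0, "rz": 0, "dx": -16, "dy": 0, "dz": 14, "claw": 5}])

```text
time: 40.5
tcp_pos: [481.9, -21.7, 131.8]
ee_rot: [3.141, -0.002, 0.045]
ft_force: [0.3, 0.0, 0.9]
opening: 50.4
finger_force: 0.0
```

```bash
python3 - <<'E'
from h import *
c=wT(snap('wrist','w9')); s=c['state']; print(s['tcp_pos'],s['ft_force'],s['time'])
# expected fin top corners, and detected grey fin blob near them
f=200/np.tan(np.radians(c['fov_y'])/2); Ti=np.linalg.inv(c['T'])
for dx in(-15,15):
  for dy in(-8,8):
    q=Ti@np.array([640+dx*.999-dy*.045,-21.6+dx*.045+dy,46,1]); print('exp',np.round([c['cx']+f*q[0]/q[2],c['cy']+f*q[1]/q[2]],1))
hsv=cv2.cvtColor(c['img'],cv2.COLOR_BGR2HSV); m=((hsv[...,1]<50)&(hsv[...,2]>90)).astype(np.uint8)
n,l,st,ce=cv2.connectedComponentsWithStats(m)
print([st[i].tolist() for i in range(1,n) if st[i,4]>100])
E
```

```text
[481.86655261 -21.66086798 131.8054495 ] [0.29776887 0.00365939 0.94016046] 40.5
exp [345.5 -10.4]
exp [322.3 -10.4]
exp [346.3 -61.6]
exp [322.2 -61.6]
[[501, 140, 64, 42, 2190], [234, 241, 30, 49, 541], [386, 241, 29, 49, 539], [525, 292, 33, 40, 882]]
```

```bash
python3 - <<'E'
from h import *
c=snap('top','t9')
hsv=cv2.cvtColor(c['img'],cv2.COLOR_BGR2HSV)[140:200,310:350]; m=((hsv[...,1]<60)&(hsv[...,2]>80)).astype(np.uint8)
n,l,st,ce=cv2.connectedComponentsWithStats(m)
for i in range(1,n):
  if st[i,4]>8:
    x,y,w,h,a=st[i]; print(st[i],np.round(ray(c,310+ce[i][0],140+y+h-.5,46),1),np.round(ray(c,310+ce[i][0],140+y+h-.5,14),1))
E
```

```text
[   0    0   40   60 2218] [545.8 -28.5  46. ] [550.8 -29.5  14. ]
```

Emit:
apply_moves(motion=[{"rx": 0, "ry": 0, "rz": 0, "dx": -3, "dy": -5, "dz": 3, "claw": 5}, {"rx": 0, "ry": 0, "rz": 0, "dx": -6, "dy": -10, "dz": 6, "claw": 5}, {"rx": 0, "ry": 0, "rz": 0, "dx": -9, "dy": -15, "dz": 6, "claw": 5}, {"rx": 0, "ry": 0, "rz": 0, "dx": -12, "dy": -20, "dz": 6, "claw": 5}, {"rx": 0, "ry": 0, "rz": 0, "dx": -14, "dy": -25, "dz": 6, "claw": 5}, {"rx": 0, "ry": 0, "rz": 0, "dx": -14, "dy": -30, "dz": 6, "claw": 5}, {"rx": 0, "ry": 0, "rz": 0, "dx": -14, "dy": -30, "dz": 6, "claw": 5}, {"rx": 0, "ry": 0, "rz": 0, "dx": -14, "dy": -30, "dz": 6, "claw": 5}])

```text
time: 41.6
tcp_pos: [341.6, -321.7, 190.9]
ee_rot: [-3.141, 0.0, 0.044]
ft_force: [-0.2, 1.3, 0.4]
opening: 50.2
finger_force: 0.0
```

```bash
python3 - <<'E'
from h import *
c=snap('top','t10')
hsv=cv2.cvtColor(c['img'],cv2.COLOR_BGR2HSV)[150:200,312:346]; m=((hsv[...,1]<75)&(hsv[...,2]>80)).astype(np.uint8)
n,l,st,ce=cv2.connectedComponentsWithStats(m)
for i in range(1,n):
  if st[i,4]>8:
    x,y,w,h,a=st[i]; print(st[i],np.round(ray(c,312+ce[i][0],150+y+h-.5,46),1))
E
```

```text
[  0   0  34  25 169] [623.2 -19.   46. ]
```

The fin's front edge is at x≈623, which puts its centre at about 639. That matches the home position of 640 to within pixel error, so I'm handing in.

```bash
python3 -c "
from workcell import robot
print(robot.close_job())"
```

```text
the job is handed in; nothing more can be done
None
```

The job is handed in at about 42 s of the 69 s allowed: the pack lies flat in the tray, and the tray is home against the stop, pressed with about 11 N at the wrist. The hand-in gave no verdict; the last top-camera check put the tray at its home position to within about 2 mm.

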